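Stamp the freezer mark on the dumpling box

ROBOT

A 7-joint arm with a two-finger parallel gripper is mounted at the origin on the work surface. World frame = base frame: x ahead of the robot, y to its left, z up, the work surface at z = 0. Lengths are in mm, angles in rad, forces in N, time in s.
With the tool pointing down it reaches from about 400 to 900 mm from the base axis. Payload 5.5 kg.
Tool frame: the origin (TCP) lies at the very end of the fingers, on their centre line; the grasp point (between the pads) lies 19 mm behind it (robot.grip_depth is the distance from the TCP to the grasp point, in mm); z points along the fingers, y is the line along which they close (so a half turn about z gives the same grasp; the last joint's range is limited). The gripper opens to 92 mm and grips with 3 to 60 N. Pads are 19 mm wide; open, the fingers measure 130 mm over their backs; the gripper's body (75 mm by 190 mm) begins 47 mm behind the grasp point.
Start: joints at [-0.997, 0.501, -0.427, 1.55, 0.221, 1.138, -0.21], TCP at [198.745, 618.87, 226.729] pointing down, gripper open.
Joint ranges: [-2.88, 2.88], [-0.31, 2.03], [-1.54, 1.56], [0.2, 2.42], [-1.41, 4.55], [0.19, 2.02], [-2.57, 2.57]. Speed limits (rad/s): [2.57, 2.57, 3.14, 3.14, 3.14, 3.14, 3.14].

INTERFACE

Orientations are given as [roll, pitch, yaw] about the fixed x, y, z axes, in that order (R = Rz(yaw) Ry(pitch) Rx(roll)).
In Python, from station import robot gives the robot as it stands.
- The arm moves only by the tool step_arm, never from a script. Its argument "rows" is a list of rows, each an object of numbers: "x", "y", "z": the shift along the tool's x, y, z in m; "wx", "wy", "wz": the turn, a rotation vector about the tool's x, y, z in degrees; "jaw": the finger opening in m, from 0 to 0.0918. A call has 1 to 12 rows; each row shifts and turns the commanded pose from where the row before left it, along the tool's axes as they then stand; what a row does not reach is not made up. A row lasts 1/8 s, in which the tool goes at most 62.5 mm and 10.7 degrees, less where a joint would pass 70% of its speed; a pose out of reach is approached as far as the arm can. A call is refused whole if a number of a shift passes 0.0625 or a number of a turn 10.7, either way. A call with a gripper value outside its range is refused whole. The fingers move at their own pace and stop on an object; the grip force is fixed at half the most. Time passes only in rows, so rows that do not move let the fingers close. It gives the time, the measured TCP pose, the force, the opening and the grip force at its end, in the units of the state.
- robot.get_state(): the state, without advancing time (a new reading comes with each control period).
- robot.camera(name): name is "side" or "top" or "wrist"; returns the picture (480x640x3 uint8, red, green, blue); there is no depth.
- robot.calibration(name): a dict with "camera_matrix" (3x3 intrinsics, pixels), "cam_to_world" (4x4, takes a point from camera to world coordinates). Camera axes: x right, y down, z forward; pixel columns grow to the right and rows downward; lengths in mm; the calibration is good to about 2 mm. The wrist camera is an equidistant fisheye: a pixel r from the principal point sees the ray r / f radians off the axis. A picture is of the moment at which its call begins: read the wrist's pose just before it. calibration takes no time and is no camera call; for the wrist camera it gives the pose at the moment of the call.
- robot.finish_job(): hands the job in; it is judged then, once.
The state is a dict: "time_s": time; "joint_pos": joint angles; "joint_velocities": joint speeds; "tau": joint torques, N m; "tcp_pos": TCP position; "tcp_rot": TCP orientation; "force": force on the tool from outside, world axes, zero at the start; "ft_torque": the same for the moment, N m; "width": finger opening in mm; "gripper_force": force on a finger pad.
Only numpy, scipy, OpenCV 4.12 (cv2) and the standard library are available. Lean on these libraries where they do the work, as an engineer would, in place of code of your own. Each camera call takes 0.05 s, during which the arm holds its last target. There are 200 camera calls.

TASK

Take the red hand stamp from its tray and print the freezer mark on the box whose label is still blank: set the stamp square inside the printed frame on the lid, press slowly and straight down through its spring until the rubber face bears on the label, and keep about 10 newtons on the face for a good second, no harder. Lift it straight off without smearing, stand it upright back in its tray and let go. Do not shift the boxes or disturb anything else.

Things in the scene. Friction and masses are not known exactly. Their poses are not given: they have to be found in the camera images.
- stamp: Hand stamp in the tray, 90 mm high, 120 g. This body is its black sprung skirt, a rectangular frame 46 (x) x 34 (y) x 26 mm; its lower edge, the foot, stands on the work. Origin: centre of the foot's underside. Pressed, the spring carries 2.8 N plus 0.7 N per mm. After 4 to 8 mm (a set depth, not known) the face meets the label; force beyond the spring's is on the face and climbs steeply.
- stamp_grip: The stamp's red handle, sliding straight down in the skirt; the rubber printing face (34 x 22 mm) is fixed below it, hidden in the skirt. Origin: same as stamp while not pressed; sinks as it is pressed. Red grip 32 (x) x 24 (y) mm, from 40 to 90 mm above this origin; take it across its 24 mm width (along y).
- tray: Low dark wooden tray, 115 (x) x 90 (y) x 15 mm, wall 4 mm, inner floor 4 mm above the table, fixed. Origin: centre of its underside.
- blank_box: Freezer box, white with a blue snap lid, whose white label is still blank; 150 (x) x 102 (y) x 65 mm, about 0.7 kg, loose on the round board. Origin: centre of its underside. The lid's flat panel is 62 mm above it, with a 5 mm wide stacking rim 3 mm high round the lid's edge.
- blank_box_label (a point): Centre of the blank label on the lid's flat panel, at the panel's surface, axes as the box. The label is 90 x 62 mm with a black printed frame, 54 (x) x 42 (y) mm inside, centred on this point; the stamp's long side goes along x, either way round (the snowflake mark is symmetrical).
- marked_box: Same kind of box whose label already bears the blue snowflake mark; leave it alone. Origin: centre of its underside.
- board: Round bamboo board, radius 192 mm, fixed, on which both boxes stand, with dumplings along its far edge. Origin: 40 mm below its top surface; the top lies somewhere between 18 and 26 mm above the table, so the label's height is not the same each time.
- bowl: White bowl, 170 mm across, 80 mm high. Origin: centre of its underside.
- sauce: Amber sauce bottle with red cap, 56 mm across, 170 mm high. Origin: centre of its underside.

How it is judged:
By the outcome, as a careful person would: the job done as asked, in the order asked, and still so for the second after the job is handed in, with the robot touching nothing.
It also fails if it takes over 58 s, if anything falls off the work surface, if the arm or the gripper's body presses on something with over 40 N, if the wrist force passes 120 N, or if a joint passes its speed limit or range.

## Working session

There is one attempt and no reset: what is moved stays moved. The work goes in short steps, Python scripts to look and compute and a tool call to move; the robot and the scene stay as the last step left them, time stands still between calls to the robot, and variables do not carry over. Pictures are saved under pics/ and viewed, at most 10 in all, crops included, and the job is handed in when it is done.

Besides the shell and the picture viewer there is one more tool, called after "Call:" as name(argument=value, ...), one argument or row to a line, values as JSON. step_arm: Moves the arm, as the interface text tells. Its arguments: {"type":"object","properties":{"rows":{"type":"array","items":{"type":"object","properties":{"x":{"type":"number"},"y":{"type":"number"},"z":{"type":"number"},"wx":{"type":"number"},"wy":{"type":"number"},"wz":{"type":"number"},"jaw":{"type":"number"}}}}},"required":["rows"]}

```bash
mkdir -p pics
python3 - <<'E'
from station import robot
import cv2, numpy as np
for n in ["top","side"]:
    im=robot.camera(n); cv2.imwrite(f"pics/{n}0.png",im[:,:,::-1])
    c=robot.calibration(n); print(n,np.round(c["camera_matrix"],1).tolist(),np.round(c["cam_to_world"],3).tolist())
s=robot.get_state();print(s)
E
```

```text
top [[597.6, 0.0, 322.1], [0.0, 597.6, 235.0], [0.0, 0.0, 1.0]] [[-0.016, -0.998, 0.063, 482.452], [-1.0, 0.017, 0.014, 48.409], [-0.015, -0.063, -0.998, 1534.509], [0.0, 0.0, 0.0, 1.0]]
side [[488.0, 0.0, 313.0], [0.0, 488.0, 245.5], [0.0, 0.0, 1.0]] [[-0.993, -0.094, 0.065, 506.321], [-0.113, 0.707, -0.698, 765.418], [0.019, -0.701, -0.713, 785.654], [0.0, 0.0, 0.0, 1.0]]
{'time_s': 0.1, 'joint_pos': array([-0.99681771,  0.50179937, -0.42677207,  1.55130908,  0.22082386,
        1.13831659, -0.21030104]), 'joint_velocities': array([-0.00042708,  0.00022607,  0.00029406, -0.00395166,  0.00079132,
        0.00029714, -0.00096253]), 'tau': array([-1.16001235e-02, -5.67864060e+01, -5.83876446e+00, -2.79912472e+01,
       -6.90337946e-02,  2.39532598e-02,  3.16415174e-05]), 'tcp_pos': array([198.6457131 , 618.24878198, 225.76569258]), 'tcp_rot': array([-3.13981537e+00, -3.59824916e-05,  2.83083302e+00]), 'force': array([ 0.61571639, -0.36871126, -0.64798732]), 'ft_torque': array([0.00413859, 0.01379503, 0.01126357]), 'gripper_force': 0.0, 'width': 91.89599840371106}
```

View pics/top0.png

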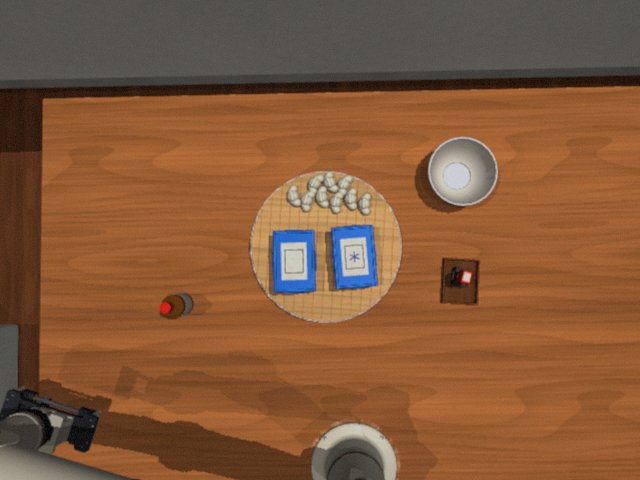

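View pics/side0.png

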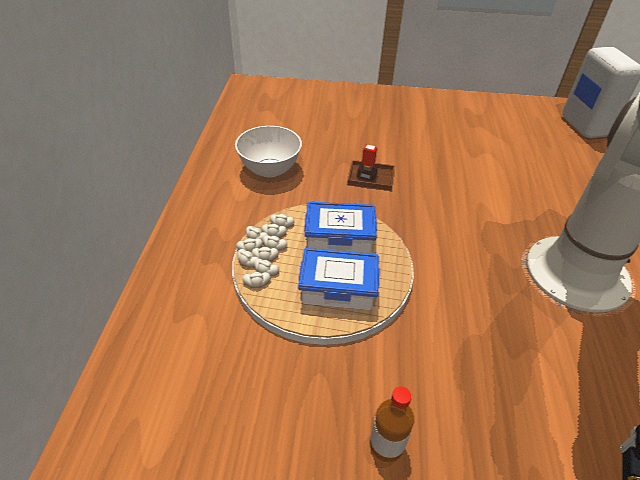

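The top view shows the blank box at about (294,261), the marked box at (354,257), the tray at (460,281) and the red grip at (466,277). The side view agrees: stamp at (369,160), blank box nearer the camera at (339,270). Next I'll get rough positions.

```bash
cat > h.py <<'E'
from station import robot
import cv2, numpy as np
from scipy.spatial.transform import Rotation as R
def ray(c,uv,fish=False):
    K=np.array(c["camera_matrix"]);T=np.array(c["cam_to_world"])
    d=np.array([(uv[0]-K[0,2])/K[0,0],(uv[1]-K[1,2])/K[1,1],1.])
    if fish:
        r=np.hypot(d[0],d[1]);d=np.array([d[0]/r*np.sin(r),d[1]/r*np.sin(r),np.cos(r)]) if r>0 else d
    return T[:3,3],T[:3,:3]@d
def at(c,uv,z,fish=False):
    o,d=ray(c,uv,fish);return o+d*(z-o[2])/d[2]
def proj(c,p,fish=False):
    K=np.array(c["camera_matrix"]);T=np.array(c["cam_to_world"])
    q=T[:3,:3].T@(np.asarray(p,float)-T[:3,3])
    if fish:
        t=np.arctan2(np.hypot(q[0],q[1]),q[2]);q=q[:2]/np.hypot(q[0],q[1])*t
    else:q=q[:2]/q[2]
    return np.array([K[0,0]*q[0]+K[0,2],K[1,1]*q[1]+K[1,2]])
def goal(x,y,z,yaw,pos=None,rot=None):
    "total tool-frame shift (mm) and turn (deg) to reach a tool-down pose"
    s=robot.get_state();Rm=R.from_euler('xyz',s['tcp_rot'])
    G=R.from_euler('xyz',[np.pi,0,yaw])
    return Rm.inv().apply(np.array([x,y,z])-s['tcp_pos']),(Rm.inv()*G).as_rotvec(degrees=True)
E
python3 - <<'E'
from h import *
t=robot.calibration("top");sd=robot.calibration("side")
for n,uv,z in [("grip top",(467,277),90),("tray",(460,281),15),("blank",(294,261),84),("marked",(354,257),84),("bowl",(462,172),80),("sauce",(166,308),170),("board",(326,247),22)]:
    print(n,np.round(at(t,uv,z)))
print(np.round(at(sd,(369,147),94)),np.round(at(sd,(339,270),84)))
a=cv2.imread("pics/top0.png");b=cv2.imread("pics/side0.png")
A=cv2.resize(a[240:320,425:505],(480,480),interpolation=cv2.INTER_CUBIC);B=cv2.resize(b[135:195,340:400],(480,480),interpolation=cv2.INTER_CUBIC)[:, :310]
cv2.imwrite("pics/c0.png",np.hstack([A,B]))
E
```

```text
grip top [ 467. -278.   90.]
tray [ 456. -277.   15.]
blank [513. 138.  84.]
marked [520.  -8.  84.]
bowl [ 723. -276.   80.]
sauce [409. 426. 170.]
board [548.  60.  22.]
[ 470. -272.   94.] [514. 137.  84.]
```

View pics/c0.png

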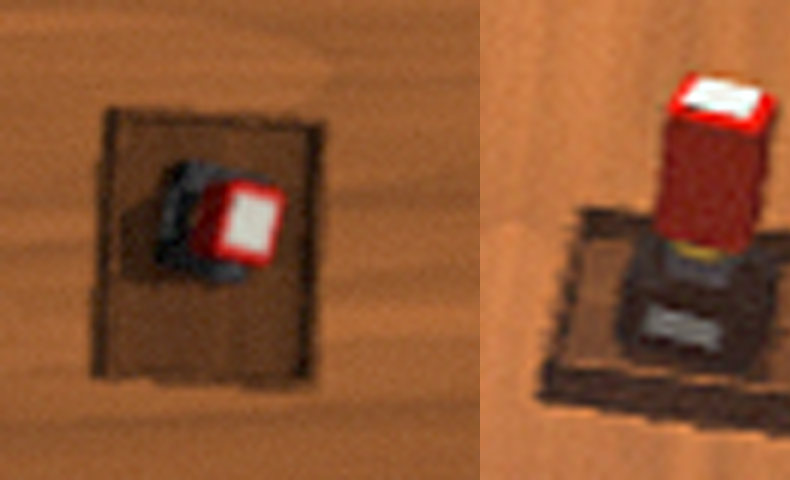

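Grip top centre is about (466.5,277), turned roughly -11°. I'll go over the blank box first and measure it with the wrist camera.

Run:
```python
from h import *
print(goal(460,138,260,np.pi))
```

```text
(array([-395.68601335, -377.38845911,  -33.57787146]), array([ -0.10068982,  -0.0178675 , -17.80520899]))
```

Call:
step_arm(
  rows=[
    {"x": -0.0395, "y": -0.0377, "z": -0.0034},
    {"x": -0.0395, "y": -0.0377, "z": -0.0034},
    {"x": -0.0395, "y": -0.0377, "z": -0.0034},
    {"x": -0.0395, "y": -0.0377, "z": -0.0034},
    {"x": -0.0395, "y": -0.0377, "z": -0.0034},
    {"x": -0.0395, "y": -0.0377, "z": -0.0034},
    {"x": -0.0395, "y": -0.0377, "z": -0.0034},
    {"x": -0.0395, "y": -0.0377, "z": -0.0034},
    {"x": -0.0395, "y": -0.0377, "z": -0.0034},
    {"x": -0.0395, "y": -0.0377, "z": -0.0034},
    {"wz": -8.9},
    {"wz": -8.9},
  ],
)

```text
validation failed for argument at $.ro...
```

Call:
step_arm(
  rows=[
    {},
    {},
  ],
)

```text
validation failed for argument at $.ro...
```

Run:
```python
from h import *
s=robot.get_state();print(s['tcp_pos'],s['tcp_rot'],s['joint_pos'],s['force'])
c=robot.calibration("wrist");im=robot.camera("wrist");cv2.imwrite("pics/w1.png",im[:,:,::-1])
import pickle;pickle.dump(c,open("w1.pkl","wb"))
print(np.round(c["camera_matrix"],1).tolist(),np.round(c["cam_to_world"],3).tolist())
```

```text
[198.6457131  618.24878198 225.76569258] [-3.13981537e+00 -3.59824916e-05  2.83083302e+00] [-0.99681771  0.50179937 -0.42677207  1.55130908  0.22082386  1.13831659
 -0.21030104] [ 0.61571639 -0.36871126 -0.64798732]
[[371.6, 0.0, 319.9], [0.0, 371.6, 237.0], [0.0, 0.0, 1.0]] [[0.306, 0.908, 0.286, 120.593], [0.952, -0.291, -0.094, 643.04], [-0.002, 0.301, -0.954, 384.537], [0.0, 0.0, 0.0, 1.0]]
```

View pics/w1.png

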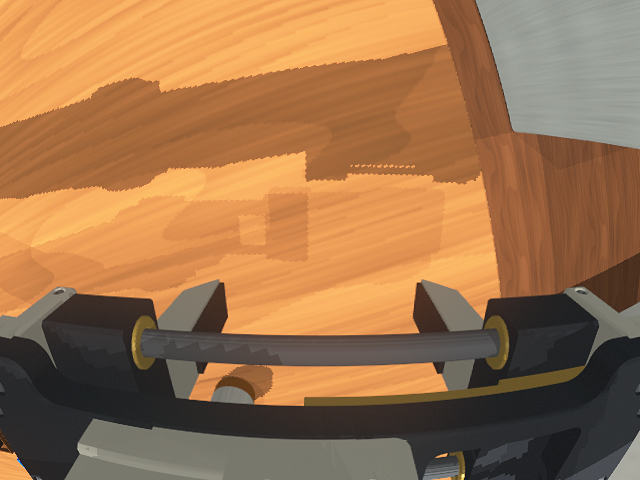

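That picture only showed the start area, because the move was refused. Rows probably need every key. It did show that the camera sits on the base side of the tool and looks toward the TCP.

Call:
step_arm(
  rows=[
    {"x": -0.0395, "y": -0.0377, "z": 0, "wx": 0, "wy": 0, "wz": 0, "jaw": 0.0918},
  ],
)

```text
time_s: 0.28
tcp_pos: [221.1, 573.3, 226.1]
tcp_rot: [3.141, -0.003, 2.837]
force: [1.1, 0.0, -0.1]
width: 91.7
gripper_force: 0.0
```

Run:
```python
from h import *
print(robot.get_state()['time_s'],goal(565,138,200,np.pi))
```

```text
0.275 (array([-458.56654524, -312.29157497,   24.20377588]), array([  0.09190889,  -0.18937404, -17.43179511]))
```

Call:
step_arm(
  rows=[
    {"x": -0.0455, "y": -0.031, "z": 0, "wx": 0, "wy": 0, "wz": 0, "jaw": 0.0918},
    {"x": -0.0455, "y": -0.031, "z": 0, "wx": 0, "wy": 0, "wz": 0, "jaw": 0.0918},
    {"x": -0.0455, "y": -0.031, "z": 0, "wx": 0, "wy": 0, "wz": 0, "jaw": 0.0918},
    {"x": -0.0455, "y": -0.031, "z": 0, "wx": 0, "wy": 0, "wz": 0, "jaw": 0.0918},
    {"x": -0.0455, "y": -0.031, "z": 0, "wx": 0, "wy": 0, "wz": 0, "jaw": 0.0918},
    {"x": -0.0455, "y": -0.031, "z": 0, "wx": 0, "wy": 0, "wz": 0, "jaw": 0.0918},
    {"x": -0.0455, "y": -0.031, "z": 0, "wx": 0, "wy": 0, "wz": 0, "jaw": 0.0918},
    {"x": -0.0455, "y": -0.031, "z": 0, "wx": 0, "wy": 0, "wz": 0, "jaw": 0.0918},
    {"x": -0.0455, "y": -0.031, "z": 0, "wx": 0, "wy": 0, "wz": 0, "jaw": 0.0918},
    {"x": -0.0455, "y": -0.031, "z": 0, "wx": 0, "wy": 0, "wz": 0, "jaw": 0.0918},
    {"x": 0, "y": 0, "z": 0.012, "wx": 0, "wy": 0, "wz": -8.7, "jaw": 0.0918},
    {"x": 0, "y": 0, "z": 0.012, "wx": 0, "wy": 0, "wz": -8.7, "jaw": 0.0918},
  ],
)

```text
time_s: 1.78
tcp_pos: [563.5, 135.5, 202.1]
tcp_rot: [-3.142, -0.0, 3.137]
force: [-0.5, 0.9, 0.3]
width: 91.9
gripper_force: 0.0
```

Call:
step_arm(
  rows=[
    {"x": 0, "y": 0, "z": 0, "wx": 0, "wy": 0, "wz": 0, "jaw": 0.0918},
    {"x": 0, "y": 0, "z": 0, "wx": 0, "wy": 0, "wz": 0, "jaw": 0.0918},
  ],
)

```text
time_s: 2.02
tcp_pos: [563.3, 136.8, 203.0]
tcp_rot: [3.141, 0.0, 3.132]
force: [-0.1, 0.6, 0.1]
width: 91.6
gripper_force: 0.0
```

Run:
```python
from h import *
s=robot.get_state();print(s['tcp_pos'],s['tcp_rot'],s['joint_pos'],s['force'])
c=robot.calibration("wrist");im=robot.camera("wrist");cv2.imwrite("pics/w2.png",im[:,:,::-1])
import pickle;pickle.dump(c,open("w2.pkl","wb"))
```

```text
[563.2992103  136.75021956 202.97300969] [3.14145678e+00 9.21379008e-05 3.13179994e+00] [-0.08469894  0.37909277 -0.25152826  1.76140925  0.10855957  1.01447486
  1.18448755] [-0.05642314  0.57475545  0.12510275]
```

View pics/w2.png

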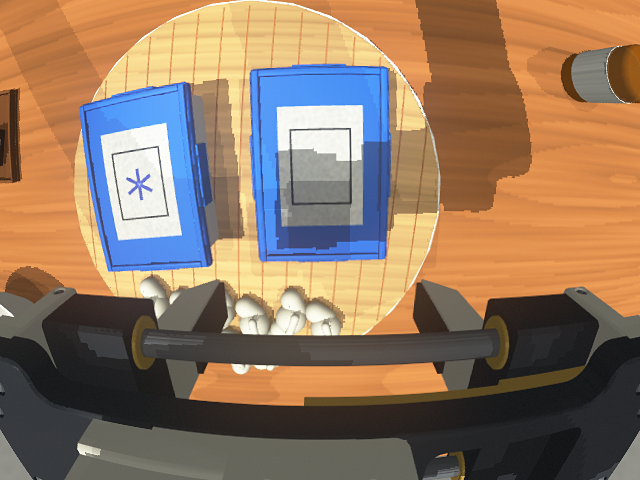

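The blank label is well in view. Its corners are near (277,107), (362,105), (364,225) and (281,226), with the frame at (290,129) to (352,204). I'll fit the pose from the label corners.

```bash
cat > fit.py <<'E'
from h import *
from scipy.optimize import least_squares
def label_fit(c,im,guess,corners,w,h):
    g=cv2.cvtColor(im,cv2.COLOR_BGR2GRAY) if im.ndim==3 else im
    p=cv2.cornerSubPix(g,np.array(corners,np.float32).reshape(-1,1,2),(4,4),(-1,-1),(3,50,.01)).reshape(-1,2)
    L=np.array([[-w,h],[-w,-h],[w,-h],[w,h]])/2
    def f(q,fix=None):
        M=np.c_[L@np.array([[np.cos(q[3]),np.sin(q[3])],[-np.sin(q[3]),np.cos(q[3])]])+q[:2],np.full(4,q[2])]
        return (np.array([proj(c,m,True) for m in M])-p).ravel()
    r=least_squares(f,guess,x_scale=[1,1,1,.01]);return p,r.x,np.abs(r.fun).max()
E
python3 - <<'E'
from fit import *
import pickle
c=pickle.load(open("w2.pkl","rb"));im=cv2.imread("pics/w2.png")
r=im[:,:,2].copy()
L=[(277,107),(362,105),(364,225),(281,226)]
F=[(290.5,129),(350,128.5),(351.5,203.5),(293,205)]
print(proj(c,[513,138,84],True))
# corner order must be (-x,+y),(-x,-y),(+x,-y),(+x,+y): image up=-x, left=?
print(proj(c,[480,160,84],True))
for C,w,h in((L,90,62),(F,55,43)):
  for ord in ([1,0,3,2],):
    print(label_fit(c,r,[513,138,84,0],[C[i] for i in ord],w,h))
p=label_fit(c,r,[513,138,84,0],[L[i] for i in (1,0,3,2)],90,62)[0]
E
```

```text
[321.58535237 165.76738417]
[350.99962076 121.75530825]
(array([[362.091   , 104.65529 ],
       [276.39227 , 106.608986],
       [281.41022 , 226.2421  ],
       [362.29987 , 224.33221 ]], dtype=float32), array([5.12766657e+02, 1.37243427e+02, 8.91877419e+01, 1.21941442e-02]), np.float64(0.1388411168248922))
(array([[349.7456 , 127.92848],
       [289.48135, 129.41066],
       [292.0165 , 204.08292],
       [351.2877 , 202.61458]], dtype=float32), array([5.12204980e+02, 1.37283206e+02, 9.42479286e+01, 1.62708171e-02]), np.float64(0.5073087301516921))
```

Call:
step_arm(
  rows=[
    {"x": 0.0055, "y": -0.052, "z": 0, "wx": 0, "wy": 0, "wz": 0, "jaw": 0.0918},
    {"x": 0.0055, "y": -0.052, "z": 0, "wx": 0, "wy": 0, "wz": 0, "jaw": 0.0918},
    {"x": 0.0055, "y": -0.052, "z": 0, "wx": 0, "wy": 0, "wz": 0, "jaw": 0.0918},
    {"x": 0.0055, "y": -0.052, "z": 0, "wx": 0, "wy": 0, "wz": 0, "jaw": 0.0918},
    {"x": 0.0055, "y": -0.052, "z": 0, "wx": 0, "wy": 0, "wz": 0, "jaw": 0.0918},
    {"x": 0.0055, "y": -0.052, "z": 0, "wx": 0, "wy": 0, "wz": 0, "jaw": 0.0918},
    {"x": 0.0055, "y": -0.052, "z": 0, "wx": 0, "wy": 0, "wz": 0, "jaw": 0.0918},
    {"x": 0.0055, "y": -0.052, "z": 0, "wx": 0, "wy": 0, "wz": 0, "jaw": 0.0918},
    {"x": 0, "y": 0, "z": 0, "wx": 0, "wy": 0, "wz": 5.5, "jaw": 0.0918},
    {"x": 0, "y": 0, "z": 0, "wx": 0, "wy": 0, "wz": 5.5, "jaw": 0.0918},
    {"x": 0, "y": 0, "z": 0, "wx": 0, "wy": 0, "wz": 0, "jaw": 0.0918},
  ],
)

```text
time_s: 3.45
tcp_pos: [516.7, -279.0, 203.3]
tcp_rot: [-3.141, 0.001, 2.942]
force: [0.3, -0.4, 0.2]
width: 91.8
gripper_force: 0.0
```

Run:
```python
from h import *
s=robot.get_state();print(s['tcp_pos'],s['tcp_rot'],s['joint_pos'],s['force'])
c=robot.calibration("wrist");im=robot.camera("wrist");cv2.imwrite("pics/w3.png",im[:,:,::-1])
import pickle;pickle.dump(c,open("w3.pkl","wb"))
```

```text
[ 516.73147888 -278.9895855   203.3251378 ] [-3.14129307e+00  9.50258372e-04  2.94247438e+00] [ 0.48049352  0.37946681 -0.03949884  1.74906218  0.01731941  1.01240483
  1.80631752] [ 0.34466648 -0.38919414  0.21364596]
```

View pics/w3.png

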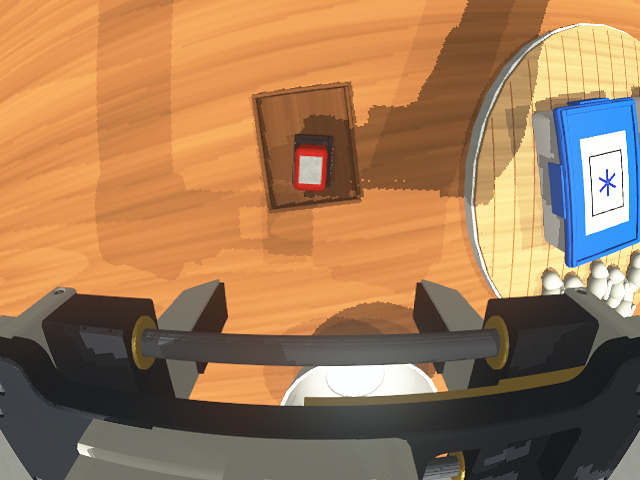

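The stamp's red top is near (295–329,147–189), its white insert near (312,170), and the tray around it spans (253,83)–(361,211).

Run:
```python
from fit import *
import pickle
c=pickle.load(open("w3.pkl","rb"));im=cv2.imread("pics/w3.png").astype(int)
b,g,r=im[:,:,0],im[:,:,1],im[:,:,2]
box=np.zeros(r.shape,bool);box[125:200,280:345]=1
wh=box&(b>140)&(g>140); red=box&(r>150)&(g<70)
for n,m in(("white",wh),("top",wh|red),("redall",box&(r-g>60)&(g<60))):
    m=cv2.morphologyEx(m.astype(np.uint8),cv2.MORPH_OPEN,np.ones((2,2)))
    P=np.argwhere(m)[:,::-1]
    W=np.array([at(c,p,94,True)[:2] for p in P],np.float32)
    (x,y),wh_,a=cv2.minAreaRect(W);print(n,len(P),P.min(0),P.max(0),np.round([x,y,*wh_,a],1),W.mean(0))
# tray corners
for p in [(253,96),(350,83),(361,198),(271,211)]:print(np.round(at(c,p,15,True),1))
cv2.imwrite("pics/c3.png",cv2.resize(im[70:220,240:380].astype(np.uint8),None,fx=4,fy=4,interpolation=cv2.INTER_CUBIC))
# top-cam insert check
t=robot.calibration("top");print(at(t,(466.5,277.2),94))
```

```text
white 594 [300 157] [322 184] [ 468.7 -276.4   15.7   20.    75.2] [ 468.57007 -276.45084]
top 1184 [295 149] [327 191] [ 468.2 -276.3   22.6   30.4   75. ] [ 468.0659  -276.27368]
redall 760 [295 145] [328 191] [ 467.  -275.9   23.4   33.8   75.2] [ 465.68573 -275.37048]
[ 397.6 -318.6   15. ]
[ 404.4 -228.9   15. ]
[ 513.2 -239.    15. ]
[ 508.5 -326.2   15. ]
[ 466.65228012 -276.05139901   94.        ]
```

View pics/c3.png

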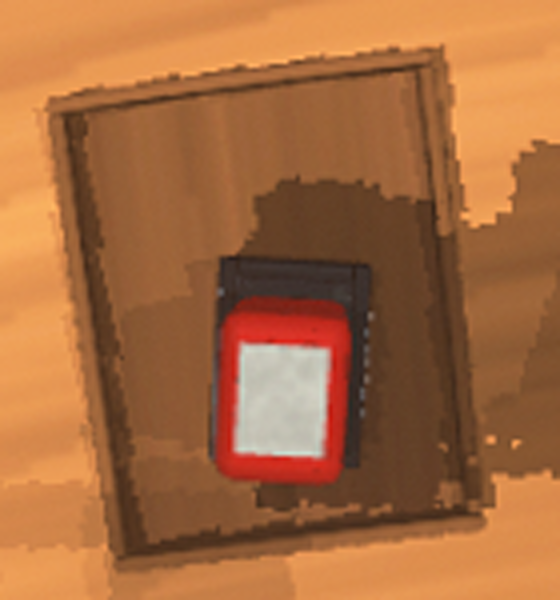

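Stamp yaw is about -15°, centre (468,-276). I'll align above it, then descend with the TCP to z≈55.

Run:
```python
from h import *
print(goal(467.8,-276.2,120,np.pi-np.radians(15)))
```

```text
(array([48.57615776, -6.9825491 , 83.22591418]), array([-0.0161456 ,  0.05027302,  3.68961641]))
```

Call:
step_arm(
  rows=[
    {"x": 0.0243, "y": -0.0035, "z": 0, "wx": 0, "wy": 0, "wz": 0, "jaw": 0.0918},
    {"x": 0.0243, "y": -0.0035, "z": 0, "wx": 0, "wy": 0, "wz": 0, "jaw": 0.0918},
    {"x": 0, "y": 0, "z": 0.028, "wx": 0, "wy": 0, "wz": 3.7, "jaw": 0.0918},
    {"x": 0, "y": 0, "z": 0.028, "wx": 0, "wy": 0, "wz": 0, "jaw": 0.0918},
    {"x": 0, "y": 0, "z": 0.027, "wx": 0, "wy": 0, "wz": 0, "jaw": 0.0918},
    {"x": 0, "y": 0, "z": 0, "wx": 0, "wy": 0, "wz": 0, "jaw": 0.0918},
    {"x": 0, "y": 0, "z": 0, "wx": 0, "wy": 0, "wz": 0, "jaw": 0.0918},
  ],
)

```text
time_s: 4.38
tcp_pos: [468.0, -276.5, 120.7]
tcp_rot: [-3.141, 0.001, 2.879]
force: [0.4, -0.4, 0.3]
width: 91.6
gripper_force: 0.0
```

Run:
```python
from h import *
print(goal(467.8,-276.2,55,np.pi-np.radians(15)))
```

```text
(array([ 0.40066143,  0.25207298, 65.70069853]), array([-0.01454904,  0.07264547, -0.05667831]))
```

Call:
step_arm(
  rows=[
    {"x": 0, "y": 0, "z": 0.022, "wx": 0, "wy": 0, "wz": 0, "jaw": 0.0918},
    {"x": 0, "y": 0, "z": 0.022, "wx": 0, "wy": 0, "wz": 0, "jaw": 0.0918},
    {"x": 0, "y": 0, "z": 0.0215, "wx": 0, "wy": 0, "wz": 0, "jaw": 0.0918},
    {"x": 0, "y": 0, "z": 0, "wx": 0, "wy": 0, "wz": 0, "jaw": 0.0918},
    {"x": 0, "y": 0, "z": 0, "wx": 0, "wy": 0, "wz": 0, "jaw": 0.05},
    {"x": 0, "y": 0, "z": 0, "wx": 0, "wy": 0, "wz": 0, "jaw": 0.035},
    {"x": 0, "y": 0, "z": 0, "wx": 0, "wy": 0, "wz": 0, "jaw": 0.03},
    {"x": 0, "y": 0, "z": 0, "wx": 0, "wy": 0, "wz": 0, "jaw": 0.026},
    {"x": 0, "y": 0, "z": 0, "wx": 0, "wy": 0, "wz": 0, "jaw": 0.024},
    {"x": 0, "y": 0, "z": 0, "wx": 0, "wy": 0, "wz": 0, "jaw": 0},
    {"x": 0, "y": 0, "z": 0, "wx": 0, "wy": 0, "wz": 0, "jaw": 0},
    {"x": 0, "y": 0, "z": 0, "wx": 0, "wy": 0, "wz": 0, "jaw": 0},
  ],
)

```text
time_s: 5.88
tcp_pos: [467.2, -276.3, 54.1]
tcp_rot: [3.142, -0.0, 2.878]
force: [-0.4, 0.3, -0.7]
width: 23.9
gripper_force: 30.0
```

Call:
step_arm(
  rows=[
    {"x": 0, "y": 0, "z": 0, "wx": 0, "wy": 0, "wz": 0, "jaw": 0},
    {"x": 0, "y": 0, "z": 0, "wx": 0, "wy": 0, "wz": 0, "jaw": 0},
  ],
)

```text
time_s: 6.12
tcp_pos: [467.2, -276.3, 54.1]
tcp_rot: [3.142, -0.0, 2.878]
force: [-0.6, -0.2, -1.3]
width: 23.6
gripper_force: 30.0
```

Gripped at 24 mm, and I've noted the place pose (467.2,-276.3,54.1, yaw 2.878). Now lift and carry.

Call:
step_arm(
  rows=[
    {"x": 0, "y": 0, "z": -0.01, "wx": 0, "wy": 0, "wz": 0, "jaw": 0},
    {"x": 0, "y": 0, "z": -0.03, "wx": 0, "wy": 0, "wz": 0, "jaw": 0},
    {"x": 0, "y": 0, "z": -0.035, "wx": 0, "wy": 0, "wz": 0, "jaw": 0},
    {"x": 0, "y": 0, "z": -0.035, "wx": 0, "wy": 0, "wz": 0, "jaw": 0},
    {"x": 0, "y": 0, "z": -0.03, "wx": 0, "wy": 0, "wz": 0, "jaw": 0},
    {"x": 0, "y": 0, "z": -0.01, "wx": 0, "wy": 0, "wz": 0, "jaw": 0},
    {"x": 0, "y": 0, "z": 0, "wx": 0, "wy": 0, "wz": -5, "jaw": 0},
    {"x": 0, "y": 0, "z": 0, "wx": 0, "wy": 0, "wz": -5, "jaw": 0},
    {"x": 0, "y": 0, "z": 0, "wx": 0, "wy": 0, "wz": -5, "jaw": 0},
    {"x": 0, "y": 0, "z": 0, "wx": 0, "wy": 0, "wz": -0.8, "jaw": 0},
    {"x": 0, "y": 0, "z": 0, "wx": 0, "wy": 0, "wz": 0, "jaw": 0},
  ],
)

```text
time_s: 7.5
tcp_pos: [466.9, -276.1, 203.7]
tcp_rot: [3.141, -0.001, -3.131]
force: [0.6, 0.3, -1.1]
width: 23.8
gripper_force: 30.0
```

Run:
```python
from h import *
s=robot.get_state();print(s['joint_pos'],s['force'])
print(goal(512.5,137.2,200,np.pi+.0125))
```

```text
[ 0.54310155  0.30473635 -0.07021074  1.85530735  0.02517058  0.98344121
  2.0436265 ] [ 0.5885025   0.31181547 -1.08089998]
(array([-50.01564861, 412.82954327,   3.85890169]), array([ 0.03294078, -0.05001403, -0.10388604]))
```

Call:
step_arm(
  rows=[
    {"x": -0.003, "y": 0.0225, "z": 0, "wx": 0, "wy": 0, "wz": 0, "jaw": 0},
    {"x": -0.0055, "y": 0.045, "z": 0, "wx": 0, "wy": 0, "wz": 0, "jaw": 0},
    {"x": -0.0055, "y": 0.046, "z": 0, "wx": 0, "wy": 0, "wz": 0, "jaw": 0},
    {"x": -0.0055, "y": 0.046, "z": 0, "wx": 0, "wy": 0, "wz": 0, "jaw": 0},
    {"x": -0.0055, "y": 0.046, "z": 0, "wx": 0, "wy": 0, "wz": 0, "jaw": 0},
    {"x": -0.0055, "y": 0.046, "z": 0, "wx": 0, "wy": 0, "wz": 0, "jaw": 0},
    {"x": -0.0055, "y": 0.046, "z": 0, "wx": 0, "wy": 0, "wz": 0, "jaw": 0},
    {"x": -0.0055, "y": 0.046, "z": 0, "wx": 0, "wy": 0, "wz": 0, "jaw": 0},
    {"x": -0.0055, "y": 0.045, "z": 0, "wx": 0, "wy": 0, "wz": 0, "jaw": 0},
    {"x": -0.003, "y": 0.0245, "z": 0.01, "wx": 0, "wy": 0, "wz": 0, "jaw": 0},
    {"x": 0, "y": 0, "z": 0.01, "wx": 0, "wy": 0, "wz": 0, "jaw": 0},
    {"x": 0, "y": 0, "z": 0.01, "wx": 0, "wy": 0, "wz": 0, "jaw": 0},
  ],
)

```text
time_s: 9.0
tcp_pos: [512.0, 136.0, 173.3]
tcp_rot: [-3.141, -0.001, -3.131]
force: [-0.7, -0.6, -1.3]
width: 24.1
gripper_force: 30.0
```

Call:
step_arm(
  rows=[
    {"x": 0, "y": 0, "z": 0.01, "wx": 0, "wy": 0, "wz": 0, "jaw": 0},
    {"x": 0, "y": 0, "z": 0, "wx": 0, "wy": 0, "wz": 0, "jaw": 0},
    {"x": 0, "y": 0, "z": 0, "wx": 0, "wy": 0, "wz": 0, "jaw": 0},
  ],
)

```text
time_s: 9.38
tcp_pos: [512.5, 136.8, 164.4]
tcp_rot: [3.142, 0.0, -3.13]
force: [0.7, 0.1, -0.7]
width: 23.6
gripper_force: 30.0
```

Run:
```python
from h import *
import pickle
s=robot.get_state();print(s['tcp_pos'],s['tcp_rot'],s['force'])
c=robot.calibration("wrist");im=robot.camera("wrist")[:,:,::-1];cv2.imwrite("pics/w4.png",im);pickle.dump((c,s),open("w4.pkl","wb"))
A=cv2.resize(im[60:340,200:450],None,fx=2,fy=2,interpolation=cv2.INTER_CUBIC)
sd=robot.calibration("side");b=robot.camera("side")[:,:,::-1];cv2.imwrite("pics/s4.png",b)
cv2.imwrite("pics/c4.png",A)
```

```text
[512.49801379 136.76101181 164.39062013] [ 3.14158515e+00  2.36081829e-04 -3.13046134e+00] [ 0.69240673  0.13498051 -0.7491527 ]
```

View pics/c4.png

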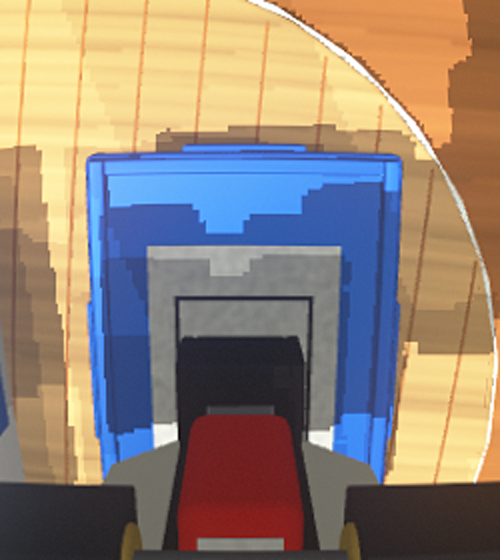

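The stamp's foot front edge is at about (291–350,228.5) in full pixels, the frame's near edge at (288.5–356,209), and the label's near corners at (273.5,183) and (371,183). I'll compare these metrically.

Run:
```python
from h import *
import pickle
c,s=pickle.load(open("w4.pkl","rb"));im=cv2.imread("pics/w4.png");g=im[:,:,2].copy()
def sub(p,gr=g):return cv2.cornerSubPix(gr,np.array(p,np.float32).reshape(-1,1,2),(3,3),(-1,-1),(3,50,.01)).reshape(-1,2)
F=sub([(291,228.5),(350,228.5)]);L=sub([(273.5,183),(371,183)]);K=sub([(288.5,209),(356,208.5)])
print(F,L,K)
zf=s['tcp_pos'][2]-50.1
print("foot",[at(c,p,zf,True).round(1) for p in F])
for z in(82,84,86,88):print(z,"label",[at(c,p,z,True).round(1)[:2] for p in L],"frame",[at(c,p,z,True).round(1)[:2] for p in K])
c=robot.calibration("wrist");print("tcp proj",proj(c,s['tcp_pos'],True))
```

```text
[[291.  228.5]
 [350.  228.5]] [[273.20914 182.57121]
 [370.06686 182.65276]] [[287.4     208.10931]
 [355.74564 208.15009]]
foot [array([491.3, 119. , 114.3]), array([490.9, 153.6, 114.3])]
82 label [array([469.3, 105. ]), array([468.6, 168.7])] frame [array([486.5, 114.2]), array([486.1, 159.8])]
84 label [array([468.9, 105.2]), array([468.3, 168.5])] frame [array([486.1, 114.4]), array([485.6, 159.6])]
86 label [array([468.6, 105.5]), array([468. , 168.2])] frame [array([485.6, 114.6]), array([485.1, 159.4])]
88 label [array([468.3, 105.7]), array([467.7, 167.9])] frame [array([485.1, 114.7]), array([484.7, 159.2])]
tcp proj [320.43845432 300.20922349]
```

The stamp rides about 1.2 mm forward of the TCP, so I'll trim by x -0.8 and y +0.5. Yaw agrees within 0.001. Now approach.

Call:
step_arm(
  rows=[
    {"x": 0.0008, "y": 0.0004, "z": 0.006, "wx": 0, "wy": 0, "wz": 0, "jaw": 0},
    {"x": 0, "y": 0, "z": 0.006, "wx": 0, "wy": 0, "wz": 0, "jaw": 0},
    {"x": 0, "y": 0, "z": 0.005, "wx": 0, "wy": 0, "wz": 0, "jaw": 0},
    {"x": 0, "y": 0, "z": 0.004, "wx": 0, "wy": 0, "wz": 0, "jaw": 0},
    {"x": 0, "y": 0, "z": 0, "wx": 0, "wy": 0, "wz": 0, "jaw": 0},
    {"x": 0, "y": 0, "z": 0, "wx": 0, "wy": 0, "wz": 0, "jaw": 0},
  ],
)

```text
time_s: 10.22
tcp_pos: [511.5, 137.7, 143.3]
tcp_rot: [3.142, 0.0, -3.13]
force: [1.0, 0.0, -1.4]
width: 23.8
gripper_force: 30.0
```

Call:
step_arm(
  rows=[
    {"x": 0, "y": 0, "z": 0.001, "wx": 0, "wy": 0, "wz": 0, "jaw": 0},
    {"x": 0, "y": 0, "z": 0.001, "wx": 0, "wy": 0, "wz": 0, "jaw": 0},
    {"x": 0, "y": 0, "z": 0, "wx": 0, "wy": 0, "wz": 0, "jaw": 0},
  ],
)

```text
time_s: 10.6
tcp_pos: [511.4, 137.6, 141.2]
tcp_rot: [3.142, -0.0, -3.13]
force: [-0.8, 0.0, -1.0]
width: 23.6
gripper_force: 30.0
```

Call:
step_arm(
  rows=[
    {"x": 0, "y": -0.0003, "z": 0.001, "wx": 0, "wy": 0, "wz": 0, "jaw": 0},
    {"x": 0, "y": 0, "z": 0.001, "wx": 0, "wy": 0, "wz": 0, "jaw": 0},
    {"x": 0, "y": 0, "z": 0, "wx": 0, "wy": 0, "wz": 0, "jaw": 0},
  ],
)

```text
time_s: 10.98
tcp_pos: [511.4, 137.3, 139.1]
tcp_rot: [-3.142, -0.0, -3.129]
force: [-1.0, -0.5, -1.2]
width: 23.6
gripper_force: 30.0
```

Call:
step_arm(
  rows=[
    {"x": 0, "y": 0, "z": 0.001, "wx": 0, "wy": 0, "wz": 0, "jaw": 0},
    {"x": 0, "y": 0, "z": 0.001, "wx": 0, "wy": 0, "wz": 0, "jaw": 0},
    {"x": 0, "y": 0, "z": 0, "wx": 0, "wy": 0, "wz": 0, "jaw": 0},
  ],
)

```text
time_s: 11.35
tcp_pos: [511.6, 137.4, 137.5]
tcp_rot: [-3.142, 0.0, -3.129]
force: [-1.3, -0.2, 2.7]
width: 23.8
gripper_force: 30.0
```

Call:
step_arm(
  rows=[
    {"x": 0, "y": 0, "z": 0.001, "wx": 0, "wy": 0, "wz": 0, "jaw": 0},
    {"x": 0, "y": 0, "z": 0.001, "wx": 0, "wy": 0, "wz": 0, "jaw": 0},
    {"x": 0, "y": 0, "z": 0, "wx": 0, "wy": 0, "wz": 0, "jaw": 0},
  ],
)

```text
time_s: 11.72
tcp_pos: [511.6, 137.4, 135.3]
tcp_rot: [3.142, 0.0, -3.129]
force: [-1.0, -0.3, 4.3]
width: 23.7
gripper_force: 30.0
```

Foot contact came at TCP z≈139.1, and the force follows 2.8 + 0.7/mm. I'll continue finely.

Call:
step_arm(
  rows=[
    {"x": 0, "y": 0, "z": 0.0005, "wx": 0, "wy": 0, "wz": 0, "jaw": 0},
    {"x": 0, "y": 0, "z": 0.0005, "wx": 0, "wy": 0, "wz": 0, "jaw": 0},
    {"x": 0, "y": 0, "z": 0, "wx": 0, "wy": 0, "wz": 0, "jaw": 0},
  ],
)

```text
time_s: 12.1
tcp_pos: [511.5, 137.4, 134.3]
tcp_rot: [3.142, 0.0, -3.129]
force: [-1.2, -0.5, 5.5]
width: 23.7
gripper_force: 30.0
```

Call:
step_arm(
  rows=[
    {"x": 0, "y": 0, "z": 0.0005, "wx": 0, "wy": 0, "wz": 0, "jaw": 0},
    {"x": 0, "y": 0, "z": 0, "wx": 0, "wy": 0, "wz": 0, "jaw": 0},
  ],
)

```text
time_s: 12.35
tcp_pos: [511.5, 137.4, 133.8]
tcp_rot: [3.142, 0.0, -3.129]
force: [-1.0, -0.7, 5.2]
width: 23.8
gripper_force: 30.0
```

Call:
step_arm(
  rows=[
    {"x": 0, "y": 0, "z": 0.0005, "wx": 0, "wy": 0, "wz": 0, "jaw": 0},
    {"x": 0, "y": 0, "z": 0, "wx": 0, "wy": 0, "wz": 0, "jaw": 0},
  ],
)

```text
time_s: 12.6
tcp_pos: [511.5, 137.4, 133.4]
tcp_rot: [-3.142, 0.0, -3.129]
force: [-2.0, -0.7, 7.4]
width: 24.0
gripper_force: 30.0
```

Call:
step_arm(
  rows=[
    {"x": 0, "y": 0, "z": 0.0002, "wx": 0, "wy": 0, "wz": 0, "jaw": 0},
    {"x": 0, "y": 0, "z": 0, "wx": 0, "wy": 0, "wz": 0, "jaw": 0},
  ],
)

```text
time_s: 12.85
tcp_pos: [511.6, 137.4, 133.4]
tcp_rot: [3.142, 0.0, -3.129]
force: [-2.0, -0.8, 8.0]
width: 23.9
gripper_force: 30.0
```

Call:
step_arm(
  rows=[
    {"x": 0, "y": 0, "z": 0.0002, "wx": 0, "wy": 0, "wz": 0, "jaw": 0},
    {"x": 0, "y": 0, "z": 0, "wx": 0, "wy": 0, "wz": 0, "jaw": 0},
  ],
)

```text
time_s: 13.1
tcp_pos: [511.6, 137.4, 133.4]
tcp_rot: [-3.142, 0.0, -3.129]
force: [-3.5, -0.8, 9.6]
width: 23.6
gripper_force: 30.0
```

The face is bearing, since the TCP no longer sinks. I need about 15.8 N measured, so I'll add small steps and trim the side force as I go.

Call:
step_arm(
  rows=[
    {"x": 0.0001, "y": 0, "z": 0.0002, "wx": 0, "wy": 0, "wz": 0, "jaw": 0},
    {"x": 0.0001, "y": 0, "z": 0.0001, "wx": 0, "wy": 0, "wz": 0, "jaw": 0},
    {"x": 0, "y": 0, "z": 0, "wx": 0, "wy": 0, "wz": 0, "jaw": 0},
  ],
)

```text
time_s: 13.48
tcp_pos: [511.6, 137.4, 133.4]
tcp_rot: [-3.142, 0.001, -3.129]
force: [-3.6, -1.1, 11.5]
width: 23.9
gripper_force: 30.0
```

Call:
step_arm(
  rows=[
    {"x": 0.0001, "y": 0, "z": 0.0002, "wx": 0, "wy": 0, "wz": 0, "jaw": 0},
    {"x": 0, "y": 0, "z": 0, "wx": 0, "wy": 0, "wz": 0, "jaw": 0},
  ],
)

```text
time_s: 13.72
tcp_pos: [511.6, 137.4, 133.4]
tcp_rot: [-3.141, 0.001, -3.13]
force: [-2.9, -0.8, 12.3]
width: 23.9
gripper_force: 30.0
```

Call:
step_arm(
  rows=[
    {"x": 0.0001, "y": 0, "z": 0.0002, "wx": 0, "wy": 0, "wz": 0, "jaw": 0},
    {"x": 0.0001, "y": 0, "z": 0.0002, "wx": 0, "wy": 0, "wz": 0, "jaw": 0},
    {"x": 0, "y": 0, "z": 0, "wx": 0, "wy": 0, "wz": 0, "jaw": 0},
  ],
)

```text
time_s: 14.1
tcp_pos: [511.6, 137.4, 133.4]
tcp_rot: [-3.141, 0.001, -3.13]
force: [-3.6, -1.4, 15.2]
width: 24.0
gripper_force: 30.0
```

Call:
step_arm(
  rows=[
    {"x": 0, "y": 0, "z": 0, "wx": 0, "wy": 0, "wz": 0, "jaw": 0},
  ],
)

```text
time_s: 14.22
tcp_pos: [511.6, 137.4, 133.4]
tcp_rot: [-3.141, 0.001, -3.13]
force: [-3.8, -2.2, 15.5]
width: 23.7
gripper_force: 30.0
```

Call:
step_arm(
  rows=[
    {"x": 0, "y": 0, "z": 0, "wx": 0, "wy": 0, "wz": 0, "jaw": 0},
  ],
)

```text
time_s: 14.35
tcp_pos: [511.6, 137.4, 133.4]
tcp_rot: [-3.141, 0.001, -3.13]
force: [-4.1, -1.0, 14.8]
width: 23.9
gripper_force: 30.0
```

Face force is about 9.5 N. I'll hold it for over a second.

Call:
step_arm(
  rows=[
    {"x": 0, "y": 0, "z": 0.0001, "wx": 0, "wy": 0, "wz": 0, "jaw": 0},
    {"x": 0, "y": 0, "z": 0, "wx": 0, "wy": 0, "wz": 0, "jaw": 0},
    {"x": 0, "y": 0, "z": 0, "wx": 0, "wy": 0, "wz": 0, "jaw": 0},
    {"x": 0, "y": 0, "z": 0, "wx": 0, "wy": 0, "wz": 0, "jaw": 0},
    {"x": 0, "y": 0, "z": 0, "wx": 0, "wy": 0, "wz": 0, "jaw": 0},
  ],
)

```text
time_s: 14.98
tcp_pos: [511.6, 137.4, 133.4]
tcp_rot: [-3.141, 0.001, -3.13]
force: [-3.4, -0.5, 15.7]
width: 24.1
gripper_force: 30.0
```

Call:
step_arm(
  rows=[
    {"x": 0, "y": 0, "z": 0, "wx": 0, "wy": 0, "wz": 0, "jaw": 0},
    {"x": 0, "y": 0, "z": 0, "wx": 0, "wy": 0, "wz": 0, "jaw": 0},
    {"x": 0, "y": 0, "z": 0, "wx": 0, "wy": 0, "wz": 0, "jaw": 0},
    {"x": 0, "y": 0, "z": 0, "wx": 0, "wy": 0, "wz": 0, "jaw": 0},
    {"x": 0, "y": 0, "z": 0, "wx": 0, "wy": 0, "wz": 0, "jaw": 0},
    {"x": 0, "y": 0, "z": 0, "wx": 0, "wy": 0, "wz": 0, "jaw": 0},
  ],
)

```text
time_s: 15.72
tcp_pos: [511.6, 137.4, 133.4]
tcp_rot: [-3.141, 0.001, -3.13]
force: [-4.3, -2.0, 16.5]
width: 24.1
gripper_force: 30.0
```

Held. Retrace the press and lift straight off.

Call:
step_arm(
  rows=[
    {"x": -0.0001, "y": 0, "z": -0.0003, "wx": 0, "wy": 0, "wz": 0, "jaw": 0},
    {"x": -0.0002, "y": 0, "z": -0.0004, "wx": 0, "wy": 0, "wz": 0, "jaw": 0},
    {"x": -0.0002, "y": 0, "z": -0.0004, "wx": 0, "wy": 0, "wz": 0, "jaw": 0},
    {"x": 0, "y": 0, "z": -0.0005, "wx": 0, "wy": 0, "wz": 0, "jaw": 0},
    {"x": 0, "y": 0, "z": -0.001, "wx": 0, "wy": 0, "wz": 0, "jaw": 0},
    {"x": 0, "y": 0, "z": -0.001, "wx": 0, "wy": 0, "wz": 0, "jaw": 0},
    {"x": 0, "y": 0, "z": -0.001, "wx": 0, "wy": 0, "wz": 0, "jaw": 0},
    {"x": 0, "y": 0, "z": -0.001, "wx": 0, "wy": 0, "wz": 0, "jaw": 0},
    {"x": 0, "y": 0, "z": -0.001, "wx": 0, "wy": 0, "wz": 0, "jaw": 0},
    {"x": 0, "y": 0, "z": -0.002, "wx": 0, "wy": 0, "wz": 0, "jaw": 0},
    {"x": 0, "y": 0, "z": -0.004, "wx": 0, "wy": 0, "wz": 0, "jaw": 0},
    {"x": 0, "y": 0, "z": -0.01, "wx": 0, "wy": 0, "wz": 0, "jaw": 0},
  ],
)

```text
time_s: 17.23
tcp_pos: [510.9, 137.2, 154.3]
tcp_rot: [-3.141, -0.001, -3.129]
force: [-0.0, 0.4, -1.7]
width: 23.8
gripper_force: 30.0
```

Call:
step_arm(
  rows=[
    {"x": 0, "y": 0, "z": -0.02, "wx": 0, "wy": 0, "wz": 0, "jaw": 0},
    {"x": 0, "y": 0, "z": -0.02, "wx": 0, "wy": 0, "wz": 0, "jaw": 0},
    {"x": 0, "y": 0, "z": -0.01, "wx": 0, "wy": 0, "wz": 0, "jaw": 0},
    {"x": 0, "y": 0, "z": 0, "wx": 0, "wy": 0, "wz": 0, "jaw": 0},
  ],
)

```text
time_s: 17.73
tcp_pos: [512.0, 137.5, 205.3]
tcp_rot: [3.141, 0.002, -3.13]
force: [-0.4, 0.6, -1.6]
width: 24.0
gripper_force: 30.0
```

Run:
```python
from h import *
print(goal(467.2,-276.3,200,np.pi+.0125))
```

```text
(array([  49.7904405 , -413.23329751,    5.05559717]), array([ 0.01983767,  0.10332781, -0.02647566]))
```

Call:
step_arm(
  rows=[
    {"x": 0.003, "y": -0.0225, "z": 0, "wx": 0, "wy": 0, "wz": 0, "jaw": 0},
    {"x": 0.0055, "y": -0.045, "z": 0, "wx": 0, "wy": 0, "wz": 0, "jaw": 0},
    {"x": 0.0055, "y": -0.046, "z": 0, "wx": 0, "wy": 0, "wz": 0, "jaw": 0},
    {"x": 0.0055, "y": -0.046, "z": 0, "wx": 0, "wy": 0, "wz": 0, "jaw": 0},
    {"x": 0.0055, "y": -0.046, "z": 0, "wx": 0, "wy": 0, "wz": 0, "jaw": 0},
    {"x": 0.0055, "y": -0.046, "z": 0, "wx": 0, "wy": 0, "wz": 0, "jaw": 0},
    {"x": 0.0055, "y": -0.046, "z": 0, "wx": 0, "wy": 0, "wz": 0, "jaw": 0},
    {"x": 0.0055, "y": -0.046, "z": 0, "wx": 0, "wy": 0, "wz": 0, "jaw": 0},
    {"x": 0.0055, "y": -0.045, "z": 0, "wx": 0, "wy": 0, "wz": 0, "jaw": 0},
    {"x": 0.003, "y": -0.0245, "z": 0, "wx": 0, "wy": 0, "wz": 0, "jaw": 0},
    {"x": 0, "y": 0, "z": 0, "wx": 0, "wy": 0, "wz": 8, "jaw": 0},
    {"x": 0, "y": 0, "z": 0, "wx": 0, "wy": 0, "wz": 7.8, "jaw": 0},
  ],
)

```text
time_s: 19.23
tcp_pos: [465.6, -276.5, 203.2]
tcp_rot: [3.141, -0.002, 2.872]
force: [0.7, -0.2, -0.9]
width: 24.1
gripper_force: 30.0
```

Call:
step_arm(
  rows=[
    {"x": 0, "y": 0, "z": 0.02, "wx": 0, "wy": 0, "wz": 0, "jaw": 0},
    {"x": 0, "y": 0, "z": 0.03, "wx": 0, "wy": 0, "wz": 0, "jaw": 0},
    {"x": 0, "y": 0, "z": 0.03, "wx": 0, "wy": 0, "wz": 0, "jaw": 0},
    {"x": 0, "y": 0, "z": 0.02, "wx": 0, "wy": 0, "wz": 0, "jaw": 0},
    {"x": 0, "y": 0, "z": 0, "wx": 0, "wy": 0, "wz": 0, "jaw": 0},
    {"x": 0, "y": 0, "z": 0, "wx": 0, "wy": 0, "wz": 0, "jaw": 0},
  ],
)

```text
time_s: 19.98
tcp_pos: [466.7, -276.3, 104.7]
tcp_rot: [3.142, 0.0, 2.878]
force: [0.5, -0.5, -1.0]
width: 23.9
gripper_force: 30.0
```

Run:
```python
from h import *
print(goal(467.2,-276.3,54.1,2.878))
```

```text
(array([-0.494378  ,  0.13040221, 50.56665729]), array([ 0.00065188,  0.00687604, -0.00381123]))
```

Call:
step_arm(
  rows=[
    {"x": 0, "y": 0, "z": 0.015, "wx": 0, "wy": 0, "wz": 0, "jaw": 0},
    {"x": 0, "y": 0, "z": 0.015, "wx": 0, "wy": 0, "wz": 0, "jaw": 0},
    {"x": 0, "y": 0, "z": 0.01, "wx": 0, "wy": 0, "wz": 0, "jaw": 0},
    {"x": 0, "y": 0, "z": 0.006, "wx": 0, "wy": 0, "wz": 0, "jaw": 0},
    {"x": 0, "y": 0, "z": 0.002, "wx": 0, "wy": 0, "wz": 0, "jaw": 0},
    {"x": 0, "y": 0, "z": 0.001, "wx": 0, "wy": 0, "wz": 0, "jaw": 0},
    {"x": 0, "y": 0, "z": 0.001, "wx": 0, "wy": 0, "wz": 0, "jaw": 0},
    {"x": 0, "y": 0, "z": 0, "wx": 0, "wy": 0, "wz": 0, "jaw": 0},
  ],
)

```text
time_s: 20.98
tcp_pos: [466.6, -276.3, 54.6]
tcp_rot: [-3.142, 0.0, 2.878]
force: [0.7, -0.7, -1.4]
width: 23.8
gripper_force: 30.0
```

Call:
step_arm(
  rows=[
    {"x": 0, "y": 0, "z": 0.0004, "wx": 0, "wy": 0, "wz": 0, "jaw": 0},
    {"x": 0, "y": 0, "z": 0, "wx": 0, "wy": 0, "wz": 0, "jaw": 0},
  ],
)

```text
time_s: 21.22
tcp_pos: [466.6, -276.3, 54.2]
tcp_rot: [-3.142, 0.0, 2.878]
force: [0.2, -0.6, -1.2]
width: 23.7
gripper_force: 30.0
```

Call:
step_arm(
  rows=[
    {"x": 0, "y": 0, "z": 0.0003, "wx": 0, "wy": 0, "wz": 0, "jaw": 0},
    {"x": 0, "y": 0, "z": 0, "wx": 0, "wy": 0, "wz": 0, "jaw": 0},
  ],
)

```text
time_s: 21.48
tcp_pos: [466.6, -276.3, 54.0]
tcp_rot: [-3.142, 0.0, 2.878]
force: [-0.5, 0.6, 2.5]
width: 23.9
gripper_force: 30.0
```

Call:
step_arm(
  rows=[
    {"x": 0, "y": 0, "z": 0.0004, "wx": 0, "wy": 0, "wz": 0, "jaw": 0},
    {"x": 0, "y": 0, "z": 0, "wx": 0, "wy": 0, "wz": 0, "jaw": 0},
  ],
)

```text
time_s: 21.72
tcp_pos: [466.6, -276.4, 53.4]
tcp_rot: [-3.141, 0.0, 2.878]
force: [-0.7, 0.1, 1.9]
width: 24.0
gripper_force: 30.0
```

It's standing on the tray floor. Ease off, open, rise, and look.

Call:
step_arm(
  rows=[
    {"x": 0, "y": 0, "z": -0.0005, "wx": 0, "wy": 0, "wz": 0, "jaw": 0},
    {"x": 0, "y": 0, "z": 0, "wx": 0, "wy": 0, "wz": 0, "jaw": 0},
    {"x": 0, "y": 0, "z": 0, "wx": 0, "wy": 0, "wz": 0, "jaw": 0.027},
    {"x": 0, "y": 0, "z": 0, "wx": 0, "wy": 0, "wz": 0, "jaw": 0.035},
    {"x": 0, "y": 0, "z": 0, "wx": 0, "wy": 0, "wz": 0, "jaw": 0.06},
    {"x": 0, "y": 0, "z": 0, "wx": 0, "wy": 0, "wz": 0, "jaw": 0.08},
    {"x": 0, "y": 0, "z": 0, "wx": 0, "wy": 0, "wz": 0, "jaw": 0.08},
    {"x": 0, "y": 0, "z": -0.02, "wx": 0, "wy": 0, "wz": 0, "jaw": 0.08},
    {"x": 0, "y": 0, "z": -0.03, "wx": 0, "wy": 0, "wz": 0, "jaw": 0.08},
    {"x": 0, "y": 0, "z": -0.04, "wx": 0, "wy": 0, "wz": 0, "jaw": 0.08},
    {"x": 0, "y": 0, "z": -0.05, "wx": 0, "wy": 0, "wz": 0, "jaw": 0.08},
    {"x": 0, "y": 0, "z": -0.02, "wx": 0, "wy": 0, "wz": 0, "jaw": 0.08},
  ],
)

```text
time_s: 23.22
tcp_pos: [467.9, -277.1, 217.2]
tcp_rot: [-3.14, 0.005, 2.878]
force: [0.6, 0.2, -0.1]
width: 79.4
gripper_force: 0.0
```

Call:
step_arm(
  rows=[
    {"x": 0, "y": 0, "z": -0.02, "wx": 0, "wy": 0, "wz": 0, "jaw": 0.08},
    {"x": 0, "y": 0, "z": 0, "wx": 0, "wy": 0, "wz": 0, "jaw": 0.08},
    {"x": 0, "y": 0, "z": 0, "wx": 0, "wy": 0, "wz": 0, "jaw": 0.08},
  ],
)

```text
time_s: 23.6
tcp_pos: [466.0, -276.0, 232.9]
tcp_rot: [3.141, -0.001, 2.878]
force: [-0.2, 0.9, -0.5]
width: 80.0
gripper_force: 0.0
```

Run:
```python
from h import *
b=robot.camera("side")[:,:,::-1];cv2.imwrite("pics/s5.png",b)
B=cv2.resize(b[130:330,230:420],None,fx=3,fy=3,interpolation=cv2.INTER_CUBIC);cv2.imwrite("pics/c5.png",B)
```

```text
(no output)
```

View pics/c5.png

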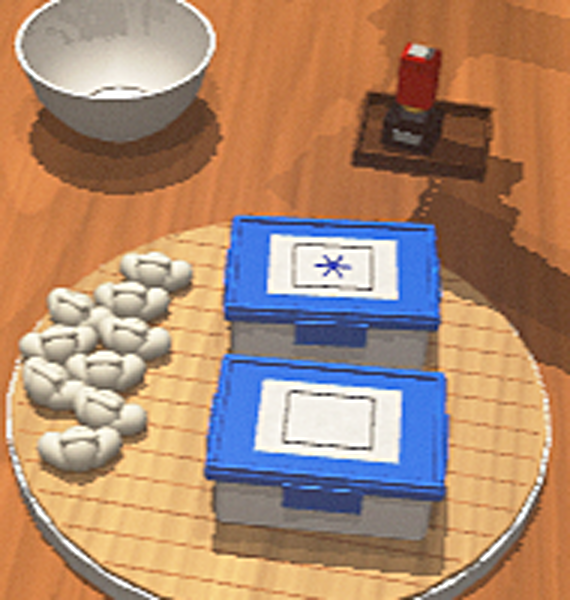

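The stamp stands upright in its tray and nothing looks disturbed, but no mark is visible on the lid label at (330,420). I'll look closely with the wrist camera and check whether the box moved.

Run:
```python
from h import *
print(goal(563,136,203,3.132))
```

```text
(array([ 13.38265268, 422.91305777,  29.84615379]), array([  0.04128228,  -0.10501076, -14.55318296]))
```

Call:
step_arm(
  rows=[
    {"x": 0.0015, "y": 0.047, "z": 0, "wx": 0, "wy": 0, "wz": 0, "jaw": 0.08},
    {"x": 0.0015, "y": 0.047, "z": 0, "wx": 0, "wy": 0, "wz": 0, "jaw": 0.08},
    {"x": 0.0015, "y": 0.047, "z": 0, "wx": 0, "wy": 0, "wz": 0, "jaw": 0.08},
    {"x": 0.0015, "y": 0.047, "z": 0, "wx": 0, "wy": 0, "wz": 0, "jaw": 0.08},
    {"x": 0.0015, "y": 0.047, "z": 0, "wx": 0, "wy": 0, "wz": 0, "jaw": 0.08},
    {"x": 0.0015, "y": 0.047, "z": 0, "wx": 0, "wy": 0, "wz": 0, "jaw": 0.08},
    {"x": 0.0015, "y": 0.047, "z": 0, "wx": 0, "wy": 0, "wz": 0, "jaw": 0.08},
    {"x": 0.0015, "y": 0.047, "z": 0, "wx": 0, "wy": 0, "wz": 0, "jaw": 0.08},
    {"x": 0.0015, "y": 0.047, "z": 0, "wx": 0, "wy": 0, "wz": 0, "jaw": 0.08},
    {"x": 0, "y": 0, "z": 0.015, "wx": 0, "wy": 0, "wz": -7.3, "jaw": 0.08},
    {"x": 0, "y": 0, "z": 0.015, "wx": 0, "wy": 0, "wz": -7.3, "jaw": 0.08},
    {"x": 0, "y": 0, "z": 0, "wx": 0, "wy": 0, "wz": 0, "jaw": 0.08},
  ],
)

```text
time_s: 25.15
tcp_pos: [562.0, 135.3, 201.3]
tcp_rot: [-3.141, -0.005, 3.132]
force: [-0.7, -0.6, 0.5]
width: 80.1
gripper_force: 0.0
```

Run:
```python
from fit import *
s=robot.get_state();c=robot.calibration("wrist");im=robot.camera("wrist")[:,:,::-1].copy();cv2.imwrite("pics/w6.png",im)
print(s['tcp_pos'],s['tcp_rot'])
q=[512.8,137.2,89]
L=[proj(c,[q[0]+a,q[1]+b,q[2]],True) for a,b in((-45,31),(-45,-31),(45,-31),(45,31))]
print(label_fit(c,im[:,:,2].copy(),[513,137,88,0],L,90,62))
cv2.imwrite("pics/c6.png",cv2.resize(im[60:270,230:400],None,fx=2.8,fy=2.8,interpolation=cv2.INTER_CUBIC))
# top-view shift of both boxes
a=cv2.imread("pics/side0.png");b=cv2.imread("pics/s5.png")
for n,(y0,y1,x0,x1) in {"blank":(245,315,295,385),"marked":(195,243,300,382)}.items():
    print(n,cv2.phaseCorrelate(*[cv2.cvtColor(i[y0:y1,x0:x1],cv2.COLOR_BGR2GRAY).astype(np.float32) for i in(a,b)]))
```

```text
[561.99284498 135.28551238 201.29769949] [-3.14080561 -0.0048553   3.13189259]
(array([[364.51395, 107.25948],
       [278.52856, 108.83755],
       [283.42584, 228.56496],
       [364.42703, 227.33936]], dtype=float32), array([5.12694429e+02, 1.37252928e+02, 8.86560994e+01, 9.99069626e-03]), np.float64(0.2071321068721943))
blank ((-0.033730233909565754, -0.04131082570139455), 0.9820832223068049)
marked ((0.06265677917759405, 0.07345174261184795), 0.8125378752196276)
```

View pics/c6.png

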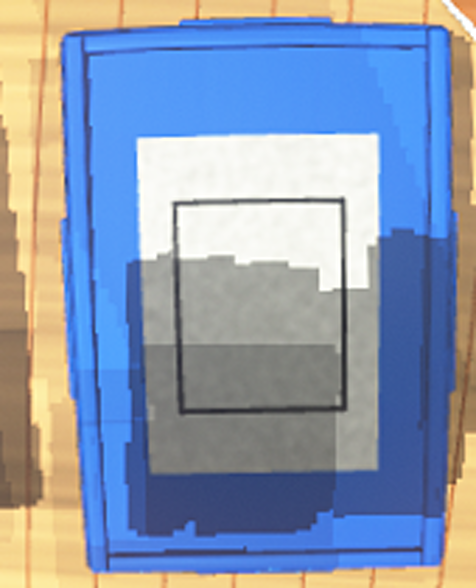

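The box hasn't moved (same label pose within 0.1 mm). The picture shows no ink, but the measurements support the print: foot contact at 139.1, the spring line as specified, a hard stop at 5.7 mm, and about 10 N on the face for over 1.5 s. The stamp came back to the same height, so it did not slip in the grip. The pictures probably don't draw the print, and a second press could only double it, so I'm handing in.

```bash
python3 -c "
from station import robot
print(robot.finish_job())"
```

```text
the job is handed in; nothing more can be done
None
```

I handed the job in with the press done as asked, but no printed mark shows on the label in the camera pictures. By measurement the stamp sat centred and square in the frame, with about 10 N on the face for over 1.5 s and a straight lift. It now stands upright in its tray and the boxes have not moved. I took the missing mark to be the pictures not drawing the ink, and did not press again for fear of a double print.

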